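# Close the pot mould: index the core plate on its dowel, snap it home and latch it

## Task

Close the round pot mould on the board, ready for casting. With a fingertip push the notched core plate round until its notch meets the dowel pin on the flange, press it down until it snaps fully home on the flange, then swing the latch right in over it so that the core cannot float up. The plate is only turned and pressed, never lifted; leave the other things on the bench where they are.

Things in the scene. Friction and masses are not known exactly. Their poses are not given: they have to be found in the camera images.
- mould: The pot mould, fixed to the bench: a 190 x 290 x 12 mm plywood board with a dark steel round shell whose 168 mm wide flange is the seat, 92 mm above the bench. Origin: underside of the board, on the mould's axis; z up. The dowel pin stands on the flange towards +x. Four spring balls in the mouth carry the plate about 10 mm above the seat until it is pressed past them.
- seat (a point): centre of the flange's top face (the seat), on the mould's axis, 92 mm above the bench
- pin_top (a point): top of the upright steel dowel pin, 12 mm thick, which stands 34 mm above the seat, 80 mm from the mould's axis, just outside the plate's edge
- key (a point): Point on top of the dowel's foot, 60 mm from the axis. The foot is a 9 mm wide steel key running from the pin inwards to 54 mm from the axis, its top 13.5 mm above the seat. Until the notch is over it the plate rides on it, tilted about 2 degrees, and cannot go down; then the plate drops about 2 mm over the key and turns no further (play 3 degrees either way).
- core_plate: The core plate, loose, about 0.3 kg: an aluminium disc, 140 mm across, 8 mm thick, with a core below, guided by a centre spigot so that it turns freely about the mould's axis. Origin: centre of the disc's underside, z up; about 12 mm above seat at the start, at it when seated. On top are three webs at 60, 180 and 300 degrees counter-clockwise from its +x, and a boss.
- notch (a point): Middle of the plate's notch at the underside, 60 mm from the plate's axis on its +x axis; over key in plan when it meets the pin. The notch is 16 mm wide, open at the rim, 20 mm deep. It may start anywhere more than 30 degrees from the pin. The three radial webs, to push against, are 8 mm wide, stand 18 mm above the disc and reach from the boss to 61 mm from the axis.
- boss_top (a point): Centre of the top of the plate's round boss (34 mm wide, 22 mm above the disc, 30 mm above the plate's underside): press here. With the notch over the key, 8 to 12 N straight down snaps the plate past the spring balls onto the seat, where it stays.
- latch (a joint): Angle of the swing latch, rad: 0 = swung out, 1.92 = its stop, pointing at the mould's axis over the plate; it closes clockwise seen from above and starts between 0 and 0.4. A steel bar 15 mm wide, 6 mm thick, 50 mm long from its pivot, underside 10 mm above the seat: it passes 2 mm over the seated plate; a plate not seated blocks it. It stays where left; about 1 N at the stud moves it.
- latch_pivot (a point): top of the latch's pivot, 24 mm above the seat, on the flange's ear 85 mm from the mould's axis, 120 degrees clockwise from the pin seen from above
- latch_stud (a point): top of the upright stud on the latch, 10 mm thick, 33 mm from the pivot, standing from 16 to 35 mm above the seat: push it sideways
- brush: flat brush, 191 mm long, lying on the board left of the mould; stays where it is
- spacer_a: small concrete spacer block, 22 x 30 x 30 mm, on the board right of the mould; stays where it is
- spacer_b: second small concrete spacer block, 22 x 30 x 30 mm, on the board right of the mould; stays where it is
- oil_bottle: bottle of mould oil, 59 mm wide, 170 mm high, to the right of the mould; stays where it is
- tealight: small concrete tealight cup, 57 mm wide, 60 mm high, to the left; stays where it is
- tape_measure: yellow tape measure, 86 x 36 x 64 mm, to the right; stays where it is

How it is judged:
On the way, in this order (a step that is already met when the one before it is completed fails the run):
1. the plate is seated: notch over the key, underside on the flange, the latch still clear (horizontal distance between notch and key below 0.006 m and z of core_plate in the frame of seat below 0.002 m and angle between core_plate's own z axis and vertical below 0.03 rad), for 0.2 s.
2. the latch is swung in over the plate (value of joint latch above 1.6 rad), for 0.1 s.
At the end, for the whole second after the job is handed in: The plate's notch is over the dowel's key (within 6 mm in plan), its underside is on the flange (within 2 mm, level within 0.03 rad) and at rest, and the latch is swung in to more than 1.6 rad (all of step 1 and value of joint latch above 1.6 rad and linear speed of core_plate below 0.01 m/s and angular speed of core_plate below 0.1 rad/s); the robot touches nothing.
It fails at once if the core plate is lifted more than 10 mm above where it rides on the key (z of core_plate in the frame of seat above 0.0235 m).
It fails at once if something else on the bench is pushed more than 20 mm or lifted (distance of any of brush, spacer_a, spacer_b, oil_bottle, tealight, tape_measure from where it was at the start of the episode above 0.02 m).
It also fails if it takes over 61 s, if anything falls off the work surface, if the arm or the gripper's body presses on something with over 40 N, if the wrist force passes 120 N, or if a joint passes its speed limit or range.

## Robot

A 6-joint arm with a two-finger parallel gripper is mounted at the origin on a cart in front of the work surface, level with it; the furniture and walls round the work are solid. World frame = base frame: x ahead of the robot, y to its left, z up, the work surface at z = 0. Lengths are in m, angles in rad, forces in N, time in s.
With the tool pointing down it reaches from about 0.35 to 0.8 m from the base axis. Payload 7.3 kg.
Tool frame: the origin (TCP) lies at the very end of the fingers, on their centre line; the grasp point (between the pads) lies 19 mm behind it; z points along the fingers, y is the line along which they close (so a half turn about z gives the same grasp; the last joint's range is limited). The gripper opens to 85 mm and grips with 20 to 120 N. Pads are 22 mm wide; open, the fingers measure 114 mm over their backs; the gripper's body (76 mm by 85 mm) begins 54 mm behind the grasp point. The pads swing forward as they close: fully open they stand 13 mm farther back than shut.
Start: joints at [-1.447, 0.342, 1.524, -0, 1.275, -0.146], TCP at [0.14, -0.506, 0.231] pointing down, gripper open.
Joint ranges: [-2.53, 2.53], [-0.77, 2.02], [0.04, 2.7], [-1, 4.14], [0.28, 2.66], [-3.11, 3.11]. Speed limits (rad/s): [2.57, 2.57, 3.14, 3.14, 3.14, 3.14].

## Interface

Orientations are given as [roll, pitch, yaw] about the fixed x, y, z axes, in that order (R = Rz(yaw) Ry(pitch) Rx(roll)).
In Python, from bench import arm, viewer, workorder, recognise, cut_out gives the robot as it stands. The module is installed in compiled form; this text tells all that it offers.
- The arm moves only by the shell command python3 -m handwheel 'ROWS' [OPENING] [FORCE]. ROWS is JSON, a list of rows, each a list of 6 numbers: the shift along the tool's x, y, z in m, then the turn, a rotation vector about the tool's x, y, z in degrees. A call has 1 to 5 rows; each row shifts and turns the commanded pose from where the row before left it, along the tool's axes as they then stand; what a row does not reach is not made up. A row lasts 1/12 s, in which the tool goes at most 41.7 mm and 7.16 degrees, less where a joint would pass 70% of its speed; a pose out of reach is approached as far as the arm can. A call is refused whole if a number of a shift passes 0.0417 or a number of a turn 7.16, either way. A call with a gripper value outside its range is refused whole. OPENING is the closure, from 0 (fully open) to 1 (shut), set as the call begins (- or left out, the last holds). The fingers move at their own pace and stop on an object; FORCE is the grip in N (left out, the last holds). Time passes only in rows, so rows that do not move let the fingers close. It gives the time, the measured TCP pose, the force, the opening and the grip force at its end, in the units of the state.
- arm.get_obs(): the state, without advancing time (a new reading comes with each control period).
- viewer.get_image(name): name is "scene" or "top" or "wrist"; returns a dict with "img" (420x560x3 uint8, red, green, blue), "range_z" (420x560 float32, m along the optical axis (not along the pixel's ray), 0 where there is no reading), "K" (3x3 intrinsics, pixels), "dist_coeffs" ([k1, k2, p1, p2, k3] as OpenCV has them; the pictures are not rectified), "R" (3x3) and "t" (3): a world point X has camera coordinates R X + t. Camera axes: x right, y down, z forward; pixel columns grow to the right and rows downward; lengths in m; the calibration is good to about 2 mm. A picture is of the moment at which its call begins.
- workorder.close_job(): hands the job in; it is judged then, once.
Trained networks look in the newest picture that a camera, given by its name, has taken for a name from the list of things; names that differ only in an ending like _2 or _b are one class to them, and where a whole thing is asked for, a point or a joint stands for the part that bears it (a point fixed in the world has none). Each returns a list of dicts, best first, with "score" (0 to 1); they miss things now and then, are a little off and sometimes report something else, mostly with a low value. They report only what shows in the picture. A call takes as long as a camera call.
- recognise(camera, query): "location" ([x, y, z] in m, in the coordinates of the camera as it stood for that picture, good to about 4 mm: the middle of the surface that is visible of it).
- cut_out(camera, query): "region" (420x560 bool, what is visible of it).
The state is a dict: "clock": time; "joint_pos": joint angles; "joint_vel": joint speeds; "joint_efforts": joint torques, N m; "position": TCP position; "eef_rot": TCP orientation; "contact_force": force on the tool from outside, world axes, zero at the start; "wrist_torque": the same for the moment, N m; "width": finger opening in m; "gripper_force": force on a finger pad.
Only numpy, scipy, OpenCV 4.12 (cv2) and the standard library are available. Lean on these libraries where they do the work, as an engineer would, in place of code of your own. Each camera call takes 0.05 s, during which the arm holds its last target. There are 200 camera calls.

## Working session

There is one attempt and no reset: what is moved stays moved. The work goes in short steps, Python scripts to look and compute and a shell command to move; the robot and the scene stay as the last step left them, time stands still between calls to the robot, and variables do not carry over. Pictures are saved under pics/ and viewed, at most 10 in all, crops included, and the job is handed in when it is done.

```bash
mkdir -p pics; cat > h.py <<'E'
import numpy as np, cv2
from bench import arm, viewer, workorder, recognise, cut_out
def shot(cam,fn=None):
    d=viewer.get_image(cam)
    if fn: cv2.imwrite('pics/'+fn,cv2.cvtColor(d['img'],cv2.COLOR_RGB2BGR))
    return d
def world(d,p): return d['R'].T@(np.asarray(p)-d['t'])
def pix(d,u,v,z=None):
    q=cv2.undistortPoints(np.array([[[u,v]]],float),d['K'],d['dist_coeffs'])[0,0]
    z=d['range_z'][int(v),int(u)] if z is None else z
    return world(d,[q[0]*z,q[1]*z,z])
def pixz(d,u,v,h):
    "point on the pixel's ray at world height h"
    q=cv2.undistortPoints(np.array([[[u,v]]],float),d['K'],d['dist_coeffs'])[0,0]
    c=-d['R'].T@d['t']; r=d['R'].T@np.array([q[0],q[1],1]); return c+r*(h-c[2])/r[2]
E
python3 - <<'E'
from h import *
np.set_printoptions(precision=4,suppress=True)
for c in ['top','scene']:
    d=shot(c,c+'0.png')
    print(c,'cam',-d['R'].T@d['t'])
    for q in ['mould','pin_top','key','core_plate','notch','boss_top','latch','latch_pivot','latch_stud']:
        try: print(q,[(round(r['score'],2),world(d,r['location'])) for r in recognise(c,q)[:2]])
        except Exception as e: print(q,e)
o=arm.get_obs(); print(o)
E
```

```text
top cam [ 0.4443 -0.0116  1.0538]
mould [(0.68, array([0.4943, 0.0287, 0.0124]))]
pin_top [(0.93, array([0.4909, 0.0302, 0.0098]))]
key [(0.23, array([0.3895, 0.3153, 0.0322]))]
core_plate [(0.72, array([0.5118, 0.0835, 0.109 ]))]
notch [(0.62, array([0.4409, 0.0326, 0.1081]))]
boss_top [(0.87, array([0.5085, 0.0848, 0.1124]))]
latch [(0.62, array([0.4432, 0.0316, 0.1081])), (0.44, array([0.4941, 0.0211, 0.0099]))]
latch_pivot [(0.88, array([0.4942, 0.0264, 0.0098])), (0.17, array([0.5123, 0.0841, 0.1081]))]
latch_stud [(0.52, array([0.4415, 0.0377, 0.1079]))]
scene cam [ 0.1215 -0.7992  0.5569]
mould [(0.71, array([0.4886, 0.0222, 0.0136]))]
pin_top [(0.71, array([0.5012, 0.0667, 0.1157])), (0.56, array([0.4844, 0.0228, 0.0136]))]
key [(0.71, array([0.4806, 0.0229, 0.0141]))]
core_plate [(0.72, array([0.4991, 0.07  , 0.1118])), (0.26, array([0.3833, 0.2975, 0.0377]))]
notch [(0.62, array([0.4958, 0.0673, 0.11  ]))]
boss_top [(0.75, array([0.4991, 0.0652, 0.1127]))]
latch [(0.77, array([0.4425, 0.0327, 0.109 ]))]
latch_pivot [(0.85, array([0.4809, 0.0222, 0.0166]))]
latch_stud [(0.58, array([0.441 , 0.0335, 0.1081]))]
{'clock': 1.0, 'joint_pos': array([-1.447 ,  0.342 ,  1.5241, -0.    ,  1.2754, -0.146 ]), 'joint_vel': array([ 0.001 ,  0.001 ,  0.0006, -0.0004, -0.0009,  0.0005]), 'joint_efforts': array([ -0.0008, -43.3574, -24.6279,  -0.0004,   0.0001,  -0.    ]), 'position': array([ 0.14  , -0.506 ,  0.2313]), 'eef_rot': array([3.1415, 0.0001, 0.2698]), 'contact_force': array([-0.5249, -0.3542, -0.5363]), 'wrist_torque': array([-0.0246,  0.0197, -0.0408]), 'gripper_force': 0.0, 'width': 0.08541539747444726}
```

```bash
python3 - <<'E'
import cv2
i=cv2.imread('pics/top0.png'); print(i.shape)
from h import *
d=shot('top')
R,_=cv2.Rodrigues(d['R']); 
p,_=cv2.projectPoints(np.array([[.51,.085,.12]]),R,d['t'],d['K'],d['dist_coeffs']); u,v=p[0,0]; print(u,v)
x0,y0=int(u)-75,int(v)-56
c=i[max(y0,0):y0+112,max(x0,0):x0+150]; cv2.imwrite('pics/topc.png',cv2.resize(c,None,fx=5,fy=5,interpolation=cv2.INTER_CUBIC)); print(x0,y0,c.shape)
E
```

```text
(420, 560, 3)
241.47691311848453 209.57620099166724
166 153 (112, 150, 3)
```

View pics/top0.png

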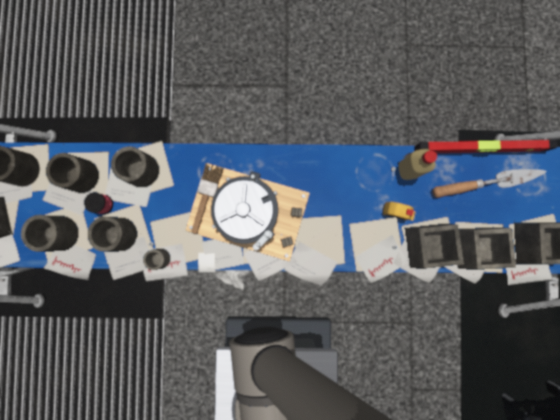

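View pics/topc.png

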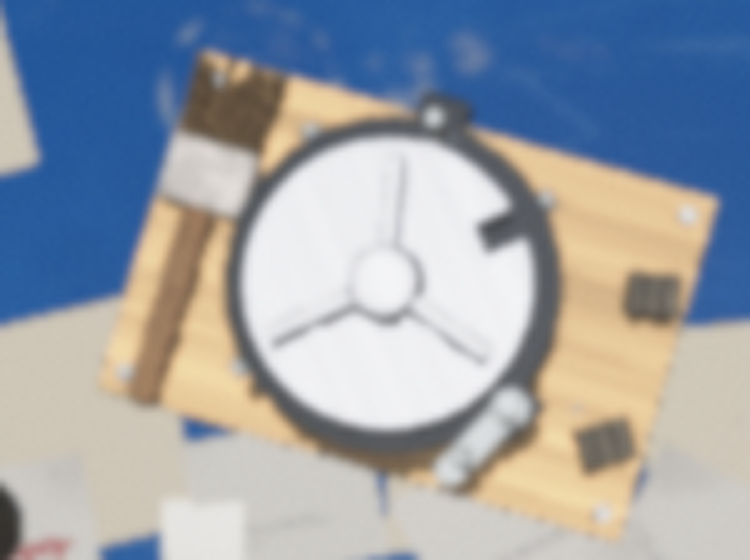

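The top view shows the boss at crop (385,280), pin (434,116), notch (503,228), latch pivot about (515,405) and latch tip about (450,475). The plate needs roughly 50° counter-clockwise. Next I measure.

```bash
python3 - <<'E'
from h import *
np.set_printoptions(precision=4,suppress=True)
d=shot('top')
f=lambda x,y,h:pixz(d,166+(x+.5)/5-.5,153+(y+.5)/5-.5,h)
P=dict(boss=f(385,280,.134),pin=f(434,116,.126),notch=f(503,228,.112),piv=f(515,405,.116),tip=f(450,475,.108),w1=f(397,160,.130),w2=f(280,335,.130),w3=f(487,350,.130))
c=P['boss']
for k,p in P.items(): print(k,p,'r',np.hypot(*(p-c)[:2]),'ang',np.degrees(np.arctan2(*(p-c)[1::-1])))
p=P['tip']-P['piv'];print('latch',np.degrees(np.arctan2(p[1],p[0])))
print(d['range_z'][190:225:4,225:265:4])
E
```

```text
boss [0.5113 0.081  0.134 ] r 0.0 ang 0.0
pin [0.5905 0.0597 0.126 ] r 0.08197000261484706 ang -15.001855830431284
notch [0.5386 0.0267 0.112 ] r 0.06066807605072902 ang -63.33415814155604
piv [0.4536 0.0198 0.116 ] r 0.08410506560317911 ang -133.37651126409142
tip [0.4199 0.0508 0.108 ] r 0.09627145286947011 ang -161.76588220888988
w1 [0.5687 0.0766 0.13  ] r 0.05751202933524426 ang -4.2921171347078335
w2 [0.4852 0.1304 0.13  ] r 0.05593200950489353 ang 117.84771356273471
w3 [0.4791 0.0328 0.13  ] r 0.05793920379632129 ang -123.81537862471858
latch 137.36005727144115
[[0.9486 0.946  0.9492 0.9518 0.9477 0.9269 0.9511 0.9487 0.9485 0.9467]
 [0.9461 0.9478 0.9473 0.9481 0.9478 0.9298 0.9464 0.9476 0.9472 0.9465]
 [0.9468 0.9497 0.9486 0.9475 0.9471 0.939  0.9513 0.9483 0.9452 0.9692]
 [0.9448 0.949  0.9483 0.9453 0.9252 0.9276 0.9468 0.9472 0.944  0.9456]
 [0.9499 0.9456 0.9452 0.9241 0.9271 0.9235 0.9314 0.9478 0.9451 0.9449]
 [0.9465 0.9476 0.9469 0.9243 0.9264 0.9249 0.9315 0.9443 0.9405 0.9431]
 [0.948  0.9286 0.9288 0.9485 0.9256 0.9239 0.9278 0.     0.9465 0.9433]
 [0.9317 0.9464 0.9453 0.9459 0.9431 0.9441 0.9445 0.9278 0.9237 0.9443]
 [0.9436 0.9454 0.9475 0.9446 0.9443 0.944  0.946  0.9432 0.9424 0.925 ]]
```

```bash
R='' ; python3 -m handwheel '[[0.033,-0.02,0,0,0,0],[0.033,-0.02,0,0,0,0],[0.033,-0.02,0,0,0,0],[0.033,-0.02,0,0,0,0],[0.033,-0.02,0,0,0,0]]' 1 40
python3 -m handwheel '[[0.033,-0.02,0,0,0,0],[0.033,-0.02,0,0,0,0],[0.033,-0.02,0,0,0,0],[0.033,-0.02,0,0,0,0],[0.033,-0.02,0,0,0,0]]'
python3 -m handwheel '[[0.0205,-0.03,0,0,0,0],[0.0205,-0.03,0,0,0,0],[0.0205,-0.03,0,0,0,0],[0.0205,-0.03,0,0,0,0],[0.0205,-0.03,0,0,0,0]]'
```

```text
clock: 1.52
position: [0.2732, -0.3643, 0.2314]
eef_rot: [3.141, -0.0, 0.269]
contact_force: [2.3, -0.5, -0.3]
width: 0.0252
gripper_force: 0.0
clock: 1.93
position: [0.4057, -0.2237, 0.2315]
eef_rot: [3.141, -0.0, 0.27]
contact_force: [0.3, -0.9, -0.6]
width: -0.0003
gripper_force: 0.0
clock: 2.35
position: [0.4638, -0.0516, 0.2315]
eef_rot: [3.141, -0.0, 0.27]
contact_force: [-0.4, -0.4, 0.4]
width: 0.0
gripper_force: 0.0
```

```bash
python3 -m handwheel '[[0.0204,-0.0302,0,0,0,0],[0.0204,-0.0302,0,0,0,0],[0.0204,-0.0302,0,0,0,0],[0.0204,-0.0302,0,0,0,0],[0.0204,-0.0302,0,0,0,0]]'
python3 -m handwheel '[[0,0,0,0,0,6],[0,0,0,0,0,6],[0,0,0,0,0,6],[0,0,0,0,0,6],[0,0,0,0,0,6]]'
python3 -c "
from h import *
d=shot('wrist','w1.png'); print(-d['R'].T@d['t'],d['R'])"
```

```text
clock: 2.77
position: [0.5219, 0.1212, 0.2314]
eef_rot: [3.141, -0.0, 0.27]
contact_force: [1.9, 0.0, 0.2]
width: 0.0002
gripper_force: 0.0
clock: 3.18
position: [0.5216, 0.1195, 0.2312]
eef_rot: [3.141, 0.0, -0.259]
contact_force: [-0.8, 0.0, -0.9]
width: -0.0
gripper_force: 0.0
[0.59927889 0.09967719 0.37493709] [[-0.25542098 -0.96682931 -0.00109526]
 [-0.91731341  0.24198146  0.31619786]
 [-0.30544433  0.08176827 -0.94869263]]
```

View pics/w1.png

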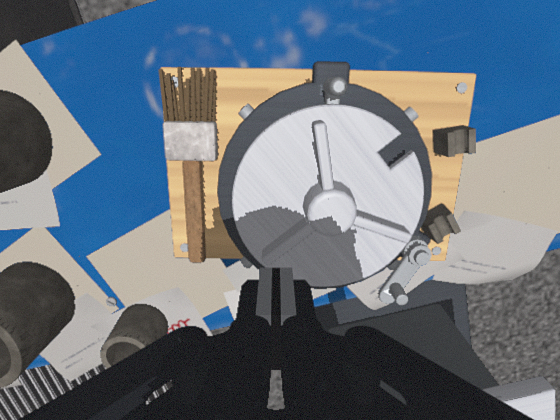

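The wrist view shows the boss top at (330,205), pin at (338,86), notch middle near (400,150), latch pivot (421,257) and stud (403,298).

```bash
python3 - <<'E'
from h import *
np.set_printoptions(precision=4,suppress=True)
d=shot('wrist')
P={}
for n,u,v,h in [('boss',330,205,.134),('pin',338,86,.126),('piv',421,257,.116),('stud',403,298,.127),('w1',320,124,.130),('w3',405,238,.130)]:
    P[n]=pixz(d,u,v,h); print(n,P[n],pix(d,u,v)); 
c=P['boss']
for n,p in P.items(): print(n,np.hypot(*(p-c)[:2]),np.degrees(np.arctan2(*(p-c)[1::-1])))
p=P['stud']-P['piv'];print('latch',np.hypot(*p[:2]),np.degrees(np.arctan2(p[1],p[0])))
E
```

```text
boss [0.5163 0.0841 0.134 ] [0.5166 0.0842 0.1348]
pin [0.5888 0.0615 0.126 ] [0.5889 0.0617 0.1272]
piv [0.4517 0.0251 0.116 ] [0.4521 0.0254 0.1168]
stud [0.4276 0.0462 0.127 ] [0.4277 0.0463 0.1272]
w1 [0.5693 0.0782 0.13  ] [0.5697 0.0785 0.1335]
w3 [0.4774 0.0381 0.13  ] [0.477  0.0379 0.1293]
boss 0.0 0.0
pin 0.07595583521904654 -17.30119461566841
piv 0.08746764052656344 -137.60703885343528
stud 0.09644918280986414 -156.8739244803601
w1 0.05334990378109918 -6.379529209854167
w3 0.0602886414882797 -130.22215372060066
latch 0.03202590535923309 138.810433486528
```

```bash
python3 -m handwheel '[[0,-0.005,0.025,0,0,0],[0,0,0.025,0,0,0],[0,0,0.025,0,0,0],[0,0,0.025,0,0,0],[0,0,0.012,0,0,0]]'
python3 -m handwheel '[[-0.005,0,0,0,0,-7],[-0.005,0,0,0,0,-7],[-0.005,0,0,0,0,-7]]'
python3 -m handwheel '[[-0.0052,0,0,0,0,-7],[-0.0052,0,0,0,0,-7]]'
python3 -m handwheel '[[-0.0052,0,0,0,0,-7],[-0.0052,0,0,0,0,-7]]'
```

```text
clock: 3.7
position: [0.5213, 0.1239, 0.1164]
eef_rot: [3.14, 0.004, -0.25]
contact_force: [-1.0, -0.3, -0.1]
width: 0.0
gripper_force: 0.0
clock: 3.95
position: [0.5079, 0.1261, 0.1188]
eef_rot: [3.142, 0.001, 0.122]
contact_force: [1.3, -0.1, -0.3]
width: 0.0003
gripper_force: 0.8
clock: 4.12
position: [0.4981, 0.1245, 0.1194]
eef_rot: [3.141, -0.001, 0.367]
contact_force: [0.8, 1.2, -0.2]
width: 0.0004
gripper_force: 0.7
clock: 4.28
position: [0.4885, 0.1203, 0.1194]
eef_rot: [3.141, -0.001, 0.611]
contact_force: [1.0, 1.3, -1.5]
width: 0.0002
gripper_force: 0.7
```

```bash
python3 -m handwheel '[[-0.0052,0,0,0,0,-7],[-0.0052,0,0,0,0,-7]]'
python3 -m handwheel '[[-0.0026,0,0,0,0,-3.5],[0,0,0,0,0,0]]'
python3 - <<'E'
from h import *
np.set_printoptions(precision=4,suppress=True)
shot('wrist','w2.png')
E
```

```text
clock: 4.45
position: [0.4802, 0.1139, 0.1194]
eef_rot: [3.141, -0.001, 0.856]
contact_force: [0.5, 0.4, -0.5]
width: 0.0004
gripper_force: 0.6
clock: 4.62
position: [0.4782, 0.1115, 0.1194]
eef_rot: [3.142, 0.0, 0.912]
contact_force: [-0.3, 0.1, 0.4]
width: -0.0001
gripper_force: 0.0
```

View pics/w2.png

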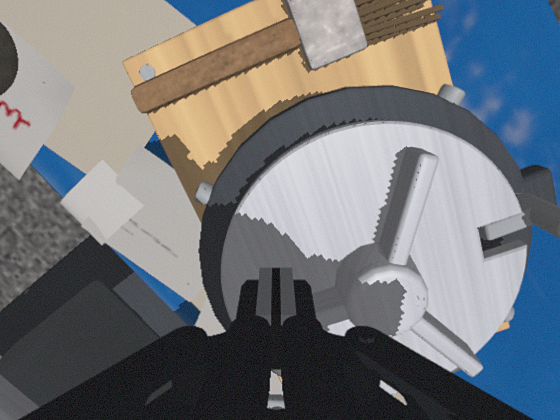

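The notch is at (505,238), with the light key along its upper edge. It needs a few more degrees counter-clockwise.

```bash
python3 -m handwheel '[[-0.0026,0,0,0,0,-3.5],[0,0,0,0,0,0]]'
python3 -m handwheel '[[-0.0015,0,0,0,0,-2],[0,0,0,0,0,0]]'
python3 - <<'E'
from h import *
d=shot('wrist')
i=d['img'][150:310,400:560,::-1]; cv2.imwrite('pics/w3.png',cv2.resize(i,None,fx=3,fy=3))
E
```

```text
clock: 4.83
position: [0.4769, 0.1097, 0.1193]
eef_rot: [3.141, 0.0, 0.969]
contact_force: [-0.6, -0.8, 0.1]
width: -0.0002
gripper_force: 0.0
clock: 5.0
position: [0.4761, 0.1085, 0.1193]
eef_rot: [3.142, 0.0, 1.002]
contact_force: [0.2, 0.2, -1.1]
width: -0.0002
gripper_force: 0.0
```

View pics/w3.png

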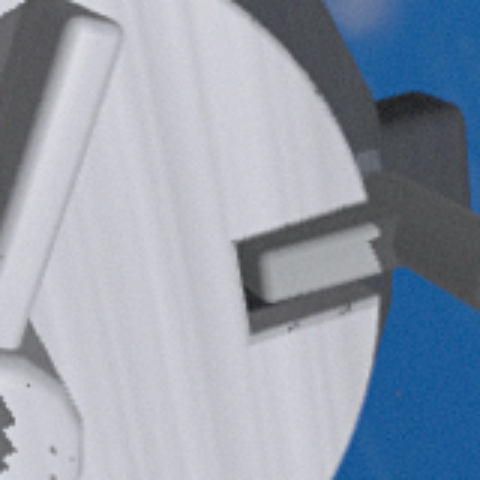

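The key now lies inside the notch with a gap on both sides. I back off, rise and go over the boss.

```bash
python3 -m handwheel '[[0.004,0,0,0,0,0],[0,0,-0.02,0,0,0],[0,0,-0.015,0,0,0],[-0.0054,0.022,0,0,0,0],[0,0.0216,0,0,0,0]]'
python3 -m handwheel '[[0,0,0.012,0,0,0],[0,0,0,0,0,0],[0,0,0,0,0,0]]'
python3 - <<'E'
from h import *
np.set_printoptions(precision=4,suppress=True)
d=shot('top')
for q in ['core_plate','notch','boss_top']: print(q,[(r['score'],world(d,r['location'])) for r in recognise('top',q)[:2]])
E
```

```text
clock: 5.47
position: [0.5125, 0.084, 0.1555]
eef_rot: [3.14, -0.001, 1.003]
contact_force: [-0.4, 0.6, 0.1]
width: -0.0003
gripper_force: 0.0
clock: 5.72
position: [0.5114, 0.0841, 0.1417]
eef_rot: [-3.14, 0.001, 1.002]
contact_force: [-1.1, -0.1, -0.4]
width: 0.0001
gripper_force: 0.0
core_plate [(0.71, array([0.4823, 0.039 , 0.1097])), (0.67, array([0.4724, 0.0026, 0.0113]))]
notch [(0.93, array([0.478 , 0.0386, 0.1124]))]
boss_top [(0.91, array([0.4722, 0.0363, 0.1108]))]
```

Press down in small steps, watching the force.

```bash
for i in 1 2; do :; done
python3 -m handwheel '[[0,0,0.004,0,0,0],[0,0,0.003,0,0,0],[0,0,0.002,0,0,0],[0,0,0,0,0,0]]'
python3 -m handwheel '[[0,0,0.002,0,0,0],[0,0,0.002,0,0,0],[0,0,0,0,0,0]]'
python3 -m handwheel '[[0,0,0.002,0,0,0],[0,0,0.002,0,0,0],[0,0,0,0,0,0]]'
```

```text
clock: 6.25
position: [0.5116, 0.0839, 0.1327]
eef_rot: [-3.141, 0.001, 1.003]
contact_force: [0.4, -1.4, -0.6]
width: 0.0003
gripper_force: 0.0
clock: 6.5
position: [0.5127, 0.0838, 0.1299]
eef_rot: [3.14, -0.001, 1.003]
contact_force: [0.5, -0.1, 1.1]
width: -0.0002
gripper_force: 0.8
clock: 6.75
position: [0.5114, 0.0838, 0.1245]
eef_rot: [-3.14, 0.001, 1.003]
contact_force: [-1.1, 0.3, 1.0]
width: -0.0
gripper_force: 0.0
```

```bash

python3 -m handwheel '[[0,0,0.002,0,0,0],[0,0,0.001,0,0,0],[0,0,0,0,0,0]]'
python3 -m handwheel '[[0,0,0.001,0,0,0],[0,0,0,0,0,0]]'
```

```text
clock: 7.0
position: [0.5118, 0.0839, 0.1221]
eef_rot: [-3.141, 0.0, 1.003]
contact_force: [0.5, 0.4, 0.7]
width: -0.0001
gripper_force: 0.2
clock: 7.17
position: [0.5119, 0.0838, 0.122]
eef_rot: [3.141, -0.0, 1.003]
contact_force: [-3.1, 0.3, 7.7]
width: -0.0001
gripper_force: 4.4
```

```bash

python3 -m handwheel '[[0,0,0.001,0,0,0],[0,0,0.001,0,0,0],[0,0,0,0,0,0]]'
python3 -m handwheel '[[0,0,-0.02,0,0,0],[0,0,-0.02,0,0,0],[0,0,-0.02,0,0,0],[0,0,-0.02,0,0,0],[0,0,0,0,0,0]]'
python3 - <<'E'
from h import *
d=shot('wrist','w4.png')
E
```

```text
clock: 7.42
position: [0.5121, 0.0839, 0.122]
eef_rot: [3.14, -0.001, 1.003]
contact_force: [-8.5, -0.7, 24.4]
width: -0.0002
gripper_force: 12.2
clock: 7.83
position: [0.5139, 0.0839, 0.2029]
eef_rot: [3.136, -0.004, 1.003]
contact_force: [0.7, -0.9, 0.2]
width: 0.0003
gripper_force: 0.0
```

View pics/w4.png

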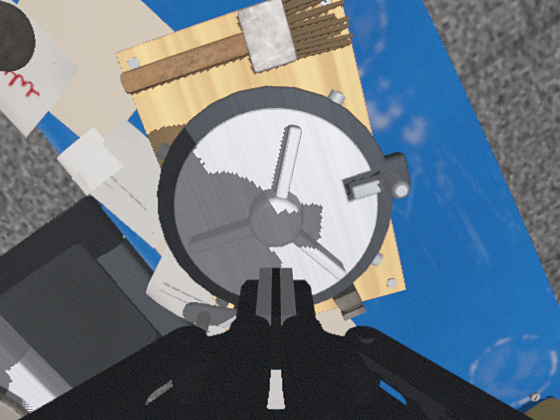

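```bash
python3 -m handwheel '[[-0.0337,-0.0168,0,0,0,0],[-0.0337,-0.0168,0,0,0,0],[-0.0337,-0.0168,0,0,0,0]]'
python3 -m handwheel '[[0,0,0,0,0,-6.1],[0,0,0,0,0,-6.1],[0,0,0,0,0,-6.1],[0,0,0,0,0,-6.1],[0,0,0,0,0,-6.1]]'
python3 - <<'E'
from h import *
np.set_printoptions(precision=4,suppress=True)
d=shot('wrist','w5.png'); print(arm.get_obs()['position'],arm.get_obs()['eef_rot'])
r=d['range_z']; pts=np.array([pix(d,u,v) for u in range(100,460,6) for v in range(20,300,6) if r[v,u]>0])
m=np.hypot(pts[:,0]-.512,pts[:,1]-.0838)
for a in range(0,360,60):
    t=np.degrees(np.arctan2(pts[:,1]-.0838,pts[:,0]-.512))%360
    s=pts[(m>.025)&(m<.062)&(t>=a)&(t<a+60)]; print(a,len(s),np.median(s[:,2]) if len(s) else None)
E
```

```text
clock: 8.13
position: [0.413, 0.0255, 0.1976]
eef_rot: [-3.139, 0.001, 1.004]
contact_force: [-1.1, -0.8, 0.8]
width: -0.0
gripper_force: 0.0
clock: 8.55
position: [0.4143, 0.0257, 0.1981]
eef_rot: [-3.139, -0.0, 1.54]
contact_force: [0.4, -0.1, 1.2]
width: 0.0002
gripper_force: 0.0
[0.4144 0.0258 0.1981] [-3.1394 -0.0001  1.5464]
0 1 0.10060351744584121
60 107 0.10119357465660762
120 137 0.10147045894537522
180 111 0.10137847800430369
240 100 0.10150429933281388
300 1 0.10036092646493279
```

View pics/w5.png

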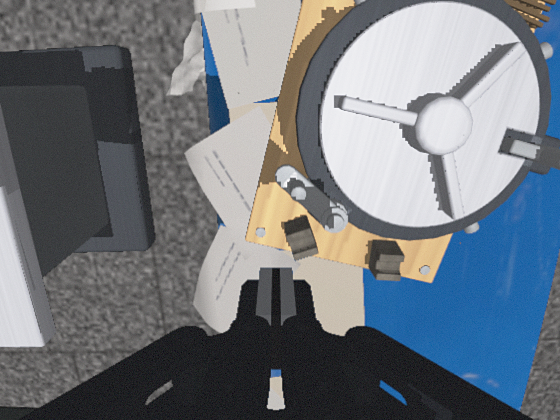

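The disc top reads about 0.101 m at every angle, so the plate is seated. The stud is at (298,192) and the pivot at (338,215). I descend behind the stud and sweep clockwise about the pivot.

```bash
python3 -m handwheel '[[0,0.0025,0.025,0,0,0],[0,0,0.025,0,0,0],[0,0,0.02,0,0,0],[0,0,0.0125,0,0,0],[0,0,0,0,0,0]]'
python3 -m handwheel '[[0.0044,0,0,0,0,7],[0.0044,0,0,0,0,7],[0.0044,0,0,0,0,7]]'
python3 -m handwheel '[[0.0044,0,0,0,0,7],[0.0044,0,0,0,0,7],[0.0044,0,0,0,0,7]]'
```

```text
clock: 9.02
position: [0.4152, 0.0259, 0.1137]
eef_rot: [-3.135, -0.001, 1.533]
contact_force: [-1.0, 0.2, -1.0]
width: 0.0002
gripper_force: 0.0
clock: 9.27
position: [0.4193, 0.0385, 0.1168]
eef_rot: [-3.141, 0.001, 1.161]
contact_force: [-0.4, -1.1, -2.1]
width: -0.0003
gripper_force: 1.0
clock: 9.52
position: [0.426, 0.0499, 0.117]
eef_rot: [-3.141, 0.001, 0.794]
contact_force: [-0.7, -0.4, 0.3]
width: 0.0003
gripper_force: 0.8
```

```bash
python3 -m handwheel '[[0.0044,0,0,0,0,7],[0.0044,0,0,0,0,7],[0.0044,0,0,0,0,7]]'
python3 -m handwheel '[[0.0044,0,0,0,0,7],[0.0044,0,0,0,0,7],[0.0044,0,0,0,0,7]]'
python3 -m handwheel '[[0.0044,0,0,0,0,7],[0.0022,0,0,0,0,3.5],[0,0,0,0,0,0]]'
```

```text
clock: 9.77
position: [0.436, 0.0583, 0.117]
eef_rot: [-3.141, 0.001, 0.428]
contact_force: [-1.2, -0.8, 1.0]
width: -0.0001
gripper_force: 0.7
clock: 10.02
position: [0.4485, 0.0625, 0.1169]
eef_rot: [-3.142, 0.001, 0.061]
contact_force: [-2.0, 0.4, 0.0]
width: 0.0
gripper_force: 0.6
clock: 10.27
position: [0.4557, 0.0625, 0.117]
eef_rot: [3.142, 0.0, -0.118]
contact_force: [-1.3, 0.7, 0.4]
width: -0.0002
gripper_force: 0.2
```

```bash
python3 -m handwheel '[[0.0022,0,0,0,0,3.5],[0.0022,0,0,0,0,3.5],[0,0,0,0,0,0]]'
python3 -m handwheel '[[0.002,0,0,0,0,3],[0,0,0,0,0,0]]'
```

```text
clock: 10.52
position: [0.46, 0.0619, 0.117]
eef_rot: [-3.142, -0.0, -0.237]
contact_force: [0.1, 0.4, 0.1]
width: -0.0001
gripper_force: 0.3
clock: 10.68
position: [0.4619, 0.0614, 0.1169]
eef_rot: [-3.141, -0.0, -0.288]
contact_force: [-0.7, 0.4, -0.4]
width: -0.0003
gripper_force: 0.4
```

```bash
python3 -m handwheel '[[0.002,0,0,0,0,2],[0,0,0,0,0,0]]'
python3 -m handwheel '[[0.0015,0,0,0,0,0],[0,0,0,0,0,0]]'
python3 -m handwheel '[[0.0015,0,0,0,0,0],[0,0,0,0,0,0]]'
```

```text
clock: 10.85
position: [0.4637, 0.0608, 0.1169]
eef_rot: [3.142, -0.0, -0.322]
contact_force: [-0.6, -0.2, 0.8]
width: 0.0
gripper_force: 0.4
clock: 11.02
position: [0.4652, 0.0603, 0.1168]
eef_rot: [3.141, -0.0, -0.321]
contact_force: [-0.4, 0.8, -0.8]
width: -0.0002
gripper_force: 0.3
clock: 11.18
position: [0.4661, 0.0601, 0.1166]
eef_rot: [3.142, 0.001, -0.323]
contact_force: [-2.3, 2.3, 0.3]
width: -0.0004
gripper_force: 1.2
```

```bash
python3 -m handwheel '[[-0.005,0,0,0,0,0],[-0.002,0,0,0,0,0],[0,0,-0.03,0,0,0],[0,0,-0.03,0,0,0],[0,0,-0.03,0,0,0]]'
python3 -m handwheel '[[-0.025,0.025,0,0,0,0],[-0.025,0.025,0,0,0,0],[0,0,0,0,0,0]]'
python3 - <<'E'
from h import *
np.set_printoptions(precision=4,suppress=True)
d=shot('wrist','w6.png')
r=d['range_z']; pts=np.array([pix(d,u,v) for u in range(100,560,5) for v in range(20,300,5) if r[v,u]>0])
m=np.hypot(pts[:,0]-.512,pts[:,1]-.0838); t=np.degrees(np.arctan2(pts[:,1]-.0838,pts[:,0]-.512))%360
for a in range(0,360,60):
    s=pts[(m>.025)&(m<.062)&(t>=a)&(t<a+60)]; print(a,len(s),np.median(s[:,2]) if len(s) else None)
E
```

```text
clock: 11.6
position: [0.4595, 0.062, 0.2078]
eef_rot: [3.141, 0.0, -0.323]
contact_force: [-0.2, 0.3, -0.7]
width: -0.0003
gripper_force: 0.0
clock: 11.85
position: [0.3915, 0.0296, 0.2065]
eef_rot: [3.14, 0.003, -0.324]
contact_force: [0.2, 0.3, -0.5]
width: 0.0003
gripper_force: 0.0
0 3 0.10068930668099052
60 5 0.10164207177821756
120 140 0.1017607133538648
180 167 0.10149308586728449
240 143 0.10141950805034575
300 1 0.10020379436064397
```

View pics/w6.png

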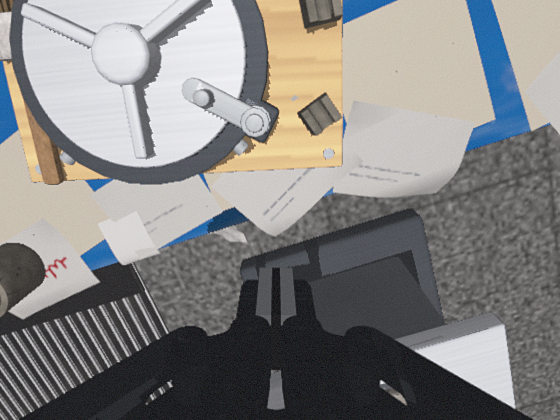

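The latch runs from its pivot (256,122) through the stud (205,98) towards the boss (120,52), so it is at its stop. The plate is still seated and the robot is clear.

```bash
python3 -c "
from bench import workorder
print(workorder.close_job())"
```

```text
the job is handed in; nothing more can be done
None
```

The mould is closed and the job is handed in, with no verdict returned. The last picture and depth readings show the notch over the key, the plate seated and level, the latch in at its stop, and the robot clear.

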